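# Set the overload stop of the dosing scale

## Robot

A 7-joint arm with a two-finger parallel gripper is mounted at the origin on a cart in front of the work surface, level with it; the furniture and walls round the work are solid. World frame = base frame: x ahead of the robot, y to its left, z up, the work surface at z = 0. Lengths are in m, angles in rad, forces in N, time in s.
With the tool pointing down it reaches from about 0.35 to 0.9 m from the base axis. Payload 8.1 kg.
Tool frame: the origin (TCP) lies on the centre line of the jaws, within the pads' length; the fingertips stand 22 mm ahead of it and the grasp point (between the pads) lies 3 mm ahead of it; z points along the fingers, y is the direction in which the jaws open and shut (so a half turn about z gives the same grasp; the last joint's range is limited). The gripper opens to 92 mm and grips with 3 to 60 N. Pads are 19 mm wide; open, the fingers measure 130 mm over their backs; the gripper's body (75 mm by 190 mm) begins 47 mm behind the grasp point.
Start: joints at [1.103, 0.434, 0.025, 1.573, -0.012, 1.134, -0.075], TCP at [0.223, -0.584, 0.249] pointing down, gripper open.
Joint ranges: [-2.62, 2.62], [-0.44, 2.09], [-1.27, 1.32], [0.08, 2.57], [-1.32, 4.46], [0.12, 2], [-2.74, 2.74]. Speed limits (rad/s): [2.22, 2.22, 3.01, 3.01, 3.14, 3.14, 3.14].

## Interface

Orientations are given as a rotation vector (axis times angle).
In Python, from cell import arm gives the robot as it stands.
- The arm moves only by the shell command python3 -m pendant 'ROWS' [FORCE]. ROWS is JSON, a list that holds one entry, the list of rows, each a list of 7 numbers: the shift along the tool's x, y, z in units of 0.04 m (1.0 is 0.04 m), then the turn, a rotation vector about the tool's x, y, z in units of 0.08 rad (1.0 is 0.08 rad), then the closure, from 0 (fully open) to 1 (shut). In form: [[[tx, ty, tz, ax, ay, az, fingers], ...]]. A call has 1 to 20 rows; each row shifts and turns the commanded pose from where the row before left it, along the tool's axes as they then stand; what a row does not reach is not made up. A row lasts 1/12 s, in which the tool goes at most 41.7 mm and 7.16 degrees, less where a joint would pass 70% of its speed; a pose out of reach is approached as far as the arm can. A call with a number of a shift or a turn outside -1 to 1 is refused whole. A call with a gripper value outside its range is refused whole. The fingers move at their own pace and stop on an object; FORCE is the grip in N (left out, the last holds). Time passes only in rows, so rows that do not move let the fingers close. It gives the time, the measured TCP pose, the force and the opening at its end, in the units of the state.
- arm.observe(): the state, without advancing time (a new reading comes with each control period).
- arm.get_image(name): name is "side" or "top"; returns a dict with "img" (480x640x3 uint8, red, green, blue), "z_map" (480x640 float32, m along the optical axis (not along the pixel's ray), 0 where there is no reading), "K" (3x3 intrinsics, pixels), "R" (3x3) and "t" (3): a world point X has camera coordinates R X + t. Camera axes: x right, y down, z forward; pixel columns grow to the right and rows downward; lengths in m; the calibration is good to about 2 mm. A picture is of the moment at which its call begins.
- arm.sign_off(): hands the job in, once; it reports no verdict.
The state is a dict: "clock": time; "joints": joint angles; "dq": joint speeds; "joint_efforts": joint torques, N m; "position": TCP position; "ee_rot": TCP orientation; "force": force on the tool from outside, world axes, zero at the start; "ft_torque": the same for the moment, N m; "width": opening from 0.0 (shut) to 1.0 (fully open).
Only numpy, scipy, OpenCV 4.12 (cv2) and the standard library are available. Lean on these libraries where they do the work, as an engineer would, in place of code of your own. Each camera call takes 0.05 s, during which the arm holds its last target.

## Task

Set the overload stop of the bench scale, which has to be done with nothing on its platform: first lift the handled tin off the platform and stand it upright on the clear bench just to the left of the scale, without dropping or tipping it. Then turn the flat-headed thumbscrew at the scale's right side clockwise until it seats, back it off a quarter turn, and finish still gripping it there without letting go, so that a colleague can tighten the lock nut. Leave the other things on the bench where they are.

Things in the scene. Friction and masses are not known exactly. Their poses are not given: they have to be found in the camera images.
- scale: grey bench scale, fixed to the bench, turned up to 0.25 rad. Origin: centre of its underside; x to its back (away from the robot), y to its left, z up. Housing 190 (x) x 170 (y) x 42 mm high, sloping keypad in front to x = -125. At its right an aluminium arm (top 54 mm up) with the thumbscrew reaches to y = -137 mm. The bench left of it, 140 to 280 mm from its centre, is clear
- platform_top (a point): centre of the scale's square steel platform, 160 x 160 mm, on its upper face, 63 mm above the bench, above the scale's origin; same axes as the scale
- stop_screw (a joint): angle of the thumbscrew in rad: 0 = seated (tip on its anvil, a hard stop felt as a sharp rise of torque), growing as it is turned anticlockwise from above (backed off); a quarter turn back = 1.57. It starts 1.8 to 2.8 rad open. Friction about 0.05 N m; it stays where it is left and rises only 1.25 mm a turn
- screw_grip (a point): on the thumbscrew's vertical axis (x = 0, y = -118 mm on the scale), in its flat rounded steel head, 96 mm above the bench. Head 36 mm wide, 10 thick, 80 to 110 mm above the bench; pinch it from above across the thickness. The point turns with the screw: x along the width, y across the thickness. Seated, the width lies along the scale's x; a quarter turn back, along its y
- tin: open tin with a crust of set resin, 104 mm across, 66 mm high, about 0.3 to 0.7 kg, with a stiff fixed hoop handle over its mouth; starts upright on the platform. Origin: centre of its underside; z up, the hoop stands in its y-z plane
- handle_grip (a point): middle of the tin's hoop handle, 125 mm above the tin's underside: a wooden grip 16 mm thick, 56 mm long, along this point's y axis (the tin's y), with 50 mm of free room below it; pinch it from above along x
- jar: screw-top jar of release powder, 65 mm across, 88 mm high, behind the scale to the left; origin under its centre; leave it
- sanding_block: cork sanding block 62 x 100 x 34 mm, behind the scale to the right; origin under its centre; leave it
- spanner: steel spanner 130 mm long, 8 mm high, lying on the bench at the right of the scale; origin under its middle; leave it
- white_cup: white mixing cup 73 mm across, 84 mm high, at the left; origin under its centre; leave it

How it is judged:
By the outcome, as a careful person would: the job done as asked, in the order asked, and still so for the second after the job is handed in, while the arm keeps its last pose, push and grip.
It also fails if it takes over 61 s, if anything falls off the work surface, if the arm or the gripper's body presses on something with over 40 N, if the wrist force passes 120 N, or if a joint passes its speed limit or range.

## Working session

There is one attempt and no reset: what is moved stays moved. The work goes in short steps, Python scripts to look and compute and a shell command to move; the robot and the scene stay as the last step left them, time stands still between calls to the robot, and variables do not carry over. Pictures are saved under pics/ and viewed, and the job is handed in when it is done.

```bash
ls; mkdir -p pics; python3 - <<'E'
from cell import arm
import cv2,numpy as np
print(arm.observe())
for n in("side","top"):
    d=arm.get_image(n); cv2.imwrite(f"pics/{n}0.png",d["img"][:,:,::-1]); np.savez(f"{n}0.npz",**d)
    print(n,d["K"],d["R"],d["t"])
E
```

```text
pics
{'clock': 0.0, 'joints': array([ 1.1033733 ,  0.43523037,  0.02498924,  1.57409602, -0.01161272,
        1.13397885, -0.0751095 ]), 'dq': array([-3.24114135e-04,  7.34074758e-04,  2.72570384e-03, -1.20649247e-05,
       -2.15988338e-04,  4.77937895e-04,  2.22471683e-03]), 'joint_efforts': array([ 1.96564863e-03, -6.67851591e+01,  9.85987298e-01, -3.14454424e+01,
       -6.05346495e-02,  4.29122290e-02,  1.21552316e-04]), 'position': array([ 0.22276671, -0.58344799,  0.24794095]), 'ee_rot': array([-3.08801380e+00, -5.69462429e-01,  6.57651787e-04]), 'force': array([0.45996833, 0.41037314, 0.61243211]), 'ft_torque': array([-0.02222464, -0.05907324, -0.00469426]), 'width': 1.0005660921118644}
side [[487.52254144   0.         315.94325314]
 [  0.         487.52254144 248.89248713]
 [  0.           0.           1.        ]] [[ 0.99088076 -0.13437274 -0.00996434]
 [-0.08837813 -0.59232533 -0.80083707]
 [ 0.10170854  0.79441467 -0.59879938]] [-0.55661422  0.21371415  1.04041979]
top [[575.02128971   0.         329.75897857]
 [  0.         575.02128971 231.00021953]
 [  0.           0.           1.        ]] [[-0.02400879 -0.99968883 -0.00676898]
 [-0.99234514  0.02465179 -0.12100998]
 [ 0.1211392   0.00381186 -0.99262821]] [0.09059092 0.59402841 1.22481771]
```

View pics/side0.png

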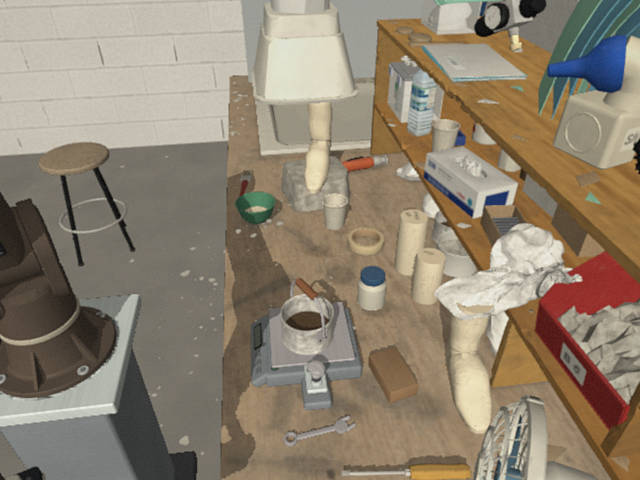

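View pics/top0.png

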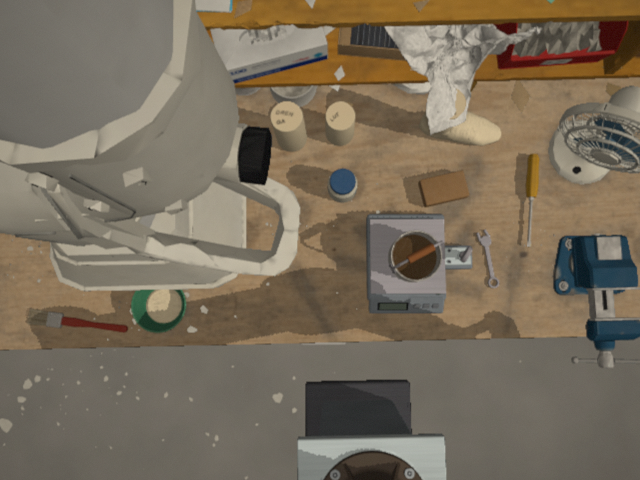

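```bash
cat > h.py <<'E'
import numpy as np,cv2
def load(n): return dict(np.load(n))
def cloud(d):
    z=d["z_map"]; v,u=np.mgrid[:480,:640]
    K=d["K"]; c=np.stack([(u-K[0,2])/K[0,0]*z,(v-K[1,2])/K[1,1]*z,z],-1)
    X=(c-d["t"])@d["R"]
    X[z<=0]=np.nan
    return X
def proj(d,X):
    c=d["R"]@np.asarray(X,float)+d["t"]; p=d["K"]@c; return p[:2]/p[2]
def crop(d,u0,v0,u1,v1,s,name):
    im=d["img"][v0:v1,u0:u1,::-1]; cv2.imwrite(name,cv2.resize(im,None,fx=s,fy=s,interpolation=cv2.INTER_CUBIC))
E
python3 - <<'E'
from h import *
t=load("top0.npz");s=load("side0.npz")
crop(t,340,190,510,330,4.5,"pics/topc.png");crop(s,230,250,400,420,3.5,"pics/sidec.png")
X=cloud(t);Y=cloud(s)
for n,C,l in(("top",X,[(342,183),(420,252),(410,230),(458,256),(462,256),(488,258),(444,188),(375,260),(368,215),(441,214),(440,312),(370,310),(280,230),(250,155),(150,100),(300,300),(215,270)]),("side",Y,[(305,60),(319,130),(373,275),(336,205),(310,288),(318,370),(316,385)])):
    for u,v in l: print(n,u,v,C[v,u].round(3))
E
```

```text
top 342 183 [0.691 0.047 0.091]
top 420 252 [ 0.532 -0.095  0.195]
top 410 230 [ 0.59  -0.096  0.066]
top 458 256 [ 0.532 -0.196  0.063]
top 462 256 [ 0.53  -0.197  0.095]
top 488 258 [ 0.53  -0.274  0.012]
top 444 188 [ 0.686 -0.179  0.033]
top 375 260 [ 0.528 -0.019  0.061]
top 368 215 [ 0.629 -0.009  0.04 ]
top 441 214 [ 0.632 -0.176  0.004]
top 440 312 [ 0.414 -0.159  0.027]
top 370 310 [ 0.422 -0.007  0.025]
top 280 230 [0.515 0.123 0.718]
top 250 155 [0.556 0.133 0.858]
top 150 100 [0.54  0.156 1.027]
top 300 300 [0.448 0.146 0.002]
top 215 270 [0.491 0.239 0.47 ]
side 305 60 [0.577 0.237 0.505]
side 319 130 [0.651 0.573 0.209]
side 373 275 [0.697 0.042 0.086]
side 336 205 [0.676 0.407 0.049]
side 310 288 [ 0.539 -0.104  0.195]
side 318 370 [ 0.538 -0.212  0.095]
side 316 385 [ 0.533 -0.215  0.056]
```

```bash
python3 - <<'E'
from h import *
t=load("top0.npz");s=load("side0.npz")
P=[]
for d in (t,s):
    X=cloud(d); P.append(X.reshape(-1,3))
P=np.concatenate(P);P=P[~np.isnan(P).any(1)]
# obstacle heights over the area: max height coarse grid
for x0 in np.arange(0.2,0.85,0.05):
    r=[]
    for y0 in np.arange(-0.5,0.5,0.05):
        m=(abs(P[:,0]-x0-.025)<.025)&(abs(P[:,1]-y0-.025)<.025)
        r.append(f"{P[m,2].max()*100:4.0f}" if m.any() else "  --")
    print(f"{x0:.2f}"," ".join(r))
Q=P[(P[:,2]>.15)&(P[:,0]<.7)&(P[:,0]>.2)&(P[:,1]>-.5)&(P[:,1]<.5)]
print(Q.min(0),Q.max(0))
E
```

```text
0.20   34  -80  -80  -80  -80  -81  -81  -80  -81  -80  -80  -80  -80  -80  -80  -80  -80  -80  -80  -80
0.25    8  -80  -80  -80  -80  -80  -80  -81  -80  -80  -80  -81  -80  -81  -80  -80  -81  -81  -80  -80
0.30    9    5   --   --   --   --   --   --   --   --  -15  -15  -15  -15   --   --   --   --   --   --
0.35   14   14    1    1    1    1    1    1    1    1    1    1    1    1    1    1    1    1    7    6
0.40    9    2    1    1    1    1    5    5    5    5    1    1    1    1    1    1    1    7    6    7
0.45   14   14    1    1    1    1    7   13   13    7    1    1   74   74   76   86   55   55   55   49
0.50   13   13    1    1    1   12   11   20   20   17    1    1  110  114  107   91   90   80   59   52
0.55   12   11    2    1    2    5    7   18   13   13    1    1  110  108   54   61    0    0   11   13
0.60    1    1    2    1    1    1    7    7    7    7    1    1   90   44   54   60   60   58   13   15
0.65   19    1    3    1    1    4    4    4    1    1   10   10    1    1   52   58   58   58   58   15
0.70   29   26    3    1    1    4    4    4    1    1    9   10    1    1    3    3    3    8    1    9
0.75   29   28   22    3    5   17   19   20    1    1   12   12   16   16    3    3    3    0    0    0
0.80   21   24   21    2    6   21   21   22    1    1   13   13   16   16    1    1    0    0    0    0
[ 0.20469956 -0.49961806  0.15029546] [0.69997542 0.49975743 1.13546467]
```

View pics/topc.png

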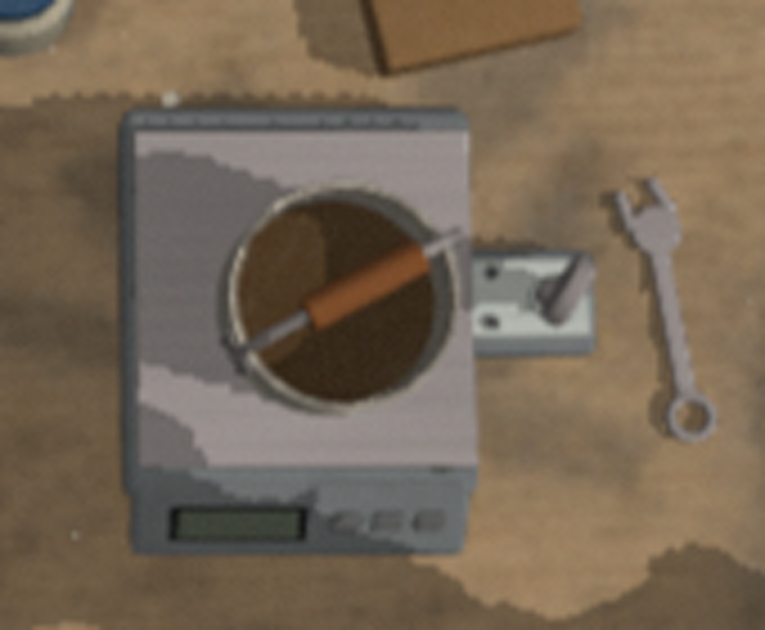

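View pics/sidec.png

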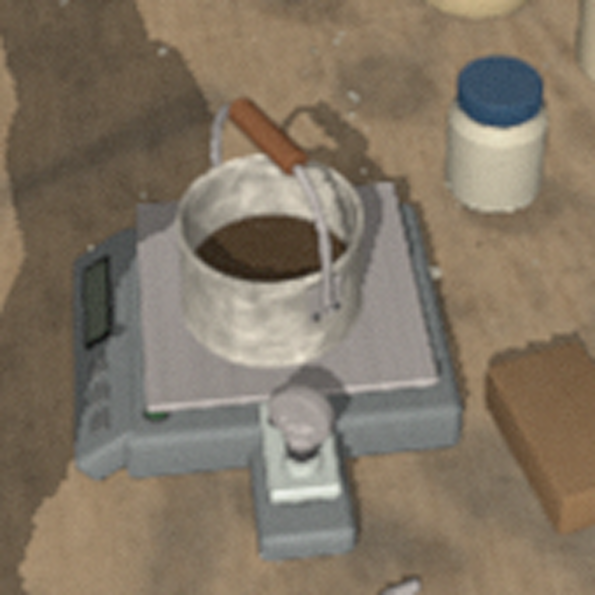

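```bash
python3 - <<'E'
from h import *
t=load("top0.npz");s=load("side0.npz")
P=np.concatenate([cloud(d).reshape(-1,3) for d in (t,s)]);P=P[~np.isnan(P).any(1)]
L=P[(P[:,2]>.3)&(P[:,0]<.8)&(P[:,0]>.25)&(P[:,1]>-.1)&(P[:,1]<.5)]
for z0 in np.arange(.3,1.2,.05):
    m=L[abs(L[:,2]-z0-.025)<.025]
    if len(m): print(round(z0,2),len(m),"x",m[:,0].min().round(2),m[:,0].max().round(2),"y",m[:,1].min().round(2),m[:,1].max().round(2))
# scale fit: housing top/platform pixels
X=cloud(t)
def sel(C,zl,zh,box=(.4,.66,-.2,.03)):
    return C[(C[:,2]>zl)&(C[:,2]<zh)&(C[:,0]>box[0])&(C[:,0]<box[1])&(C[:,1]>box[2])&(C[:,1]<box[3])]
for nm,C in(("top",X.reshape(-1,3)),("side",cloud(s).reshape(-1,3))):
    h=sel(C,.03,.07)
    r=cv2.minAreaRect((h[:,:2]*1000).astype(np.float32)); print(nm,"housing",r)
    pl=sel(C,.056,.07); print(nm,"plat",cv2.minAreaRect((pl[:,:2]*1000).astype(np.float32)),np.median(pl[:,2]))
    g=sel(C,.16,.21); 
    if len(g)>5:
        print(nm,"hoop",len(g),g.mean(0)); c=g[:,:2]-g[:,:2].mean(0); w,v=np.linalg.eigh(c.T@c); print(v[:,1],np.sqrt(w/len(g)),g[:,2].max())
        u=c@v[:,1]; print("ext",u.min(),u.max())
    k=sel(C,.075,.115,(.45,.62,-.26,-.165))
    if len(k)>3:
        print(nm,"screw",len(k),k.mean(0)); c=k[:,:2]-k[:,:2].mean(0); w,v=np.linalg.eigh(c.T@c); print(v[:,1],np.sqrt(w/len(k)),k.max(0),k.min(0))
E
```

```text
0.4 3225 x 0.47 0.69 y 0.2 0.49
0.45 5638 x 0.47 0.68 y 0.21 0.48
0.5 5651 x 0.49 0.67 y 0.23 0.46
0.55 4156 x 0.5 0.66 y 0.26 0.42
0.6 234 x 0.52 0.63 y 0.28 0.32
0.65 112 x 0.5 0.54 y 0.13 0.36
0.7 6383 x 0.47 0.57 y 0.1 0.34
0.75 1117 x 0.49 0.52 y 0.25 0.35
0.8 1868 x 0.5 0.59 y 0.12 0.35
0.85 7361 x 0.5 0.6 y 0.12 0.33
0.9 5090 x 0.51 0.6 y 0.14 0.3
0.95 6947 x 0.51 0.6 y 0.14 0.24
1.0 13925 x 0.51 0.59 y 0.14 0.23
1.05 11754 x 0.52 0.58 y 0.14 0.21
1.1 4990 x 0.52 0.55 y 0.15 0.18
top housing ((538.2041625976562, -101.28479766845703), (197.84524536132812, 245.5276336669922), 88.95285034179688)
top plat ((535.4884643554688, -103.85010528564453), (192.4579315185547, 159.24867248535156), 88.82508850097656) 0.06398106875777834
top hoop 319 [ 0.52917909 -0.09449864  0.19118486]
[-0.45086119  0.89259408] [0.00408929 0.02450153] 0.20211205693565099
ext -0.05695618100105631 0.051721307321557455
top screw 120 [ 0.53186709 -0.20256313  0.10181225]
[-0.85987976  0.51049662] [0.00351477 0.00896349] [ 0.54796091 -0.19284086  0.11401023] [ 0.51675286 -0.2160891   0.07613894]
side housing ((541.7654418945312, -101.61337280273438), (196.5580291748047, 238.2512664794922), 89.2684555053711)
side plat ((535.6170654296875, -100.82233428955078), (193.26132202148438, 160.08596801757812), 88.89879608154297) 0.06276715041633692
side hoop 298 [ 0.5331705  -0.10458048  0.18772454]
[-0.46986776  0.88273682] [0.00370272 0.02570753] 0.19743668983698665
ext -0.046815883350108646 0.06142000595865469
side screw 262 [ 0.53287285 -0.2077126   0.09611237]
[-0.86612135  0.49983377] [0.00274541 0.00897686] [ 0.54915923 -0.19430397  0.11153031] [ 0.51749112 -0.21756615  0.07534274]
```

```bash
python3 - <<'E'
from h import *
for n in("top","side"):
    d=load(n+"0.npz");C=cloud(d);im=d["img"].astype(int)
    box=(C[...,0]>.4)&(C[...,0]<.68)&(C[...,1]>-.2)&(C[...,1]<.03)
    m=box&(im[...,0]-im[...,2]>50)&(C[...,2]>.16)
    p=C[m];c=p[:,:2]-p[:,:2].mean(0);w,v=np.linalg.eigh(c.T@c);u=c@v[:,1]
    print(n,"grip",m.sum(),p.mean(0),v[:,1],np.degrees(np.arctan2(*v[::-1,1])),u.min(),u.max(),"mid",p[:,:2].mean(0)+v[:,1]*(u.min()+u.max())/2,p[:,2].max())
    # platform: find left edge, back edge, front edge
    pl=(C[...,2]>.057)&(C[...,2]<.068)&box
    pts=C[pl]; 
    def line(ax,side):
        o=1-ax; e=[];
        rng=np.arange(.475,.595,.004) if o==0 else np.arange(-.155,-.025,.004)
        for a in rng:
            q=pts[abs(pts[:,o]-a)<.003]
            if len(q): e.append((a,np.percentile(q[:,ax],98 if side>0 else 2)))
        e=np.array(e);f=np.polyfit(e[:,0],e[:,1],1)
        for _ in range(3):
            r=abs(np.polyval(f,e[:,0])-e[:,1]);e2=e[r<=max(.002,np.median(r)*2)];f=np.polyfit(e2[:,0],e2[:,1],1)
        print(" edge",'xy'[ax],side,"slope",f[0].round(4),"at centre",np.polyval(f,.53 if o==0 else -.09).round(4),len(e2))
    line(1,1);line(0,1);line(0,-1);line(1,-1)
    # tin rim
    r=(C[...,2]>.115)&(C[...,2]<.14)&box
    q=C[r][:,:2]; print(" rim",cv2.minEnclosingCircle((q*1000).astype(np.float32)))
E
```

```text
top grip 201 [ 0.5297626  -0.09715622  0.19561826] [-0.44329074  0.89637789] 116.31403254782025 -0.02864723006655535 0.026651488132429773 mid [ 0.53020495 -0.09805069] 0.20098697785824837
 edge y 1 slope -0.0306 at centre -0.0091 30
 edge x 1 slope -0.0151 at centre 0.6127 29
 edge x -1 slope 0.0372 at centre 0.4571 31
 edge y -1 slope -0.0152 at centre -0.1648 17
 rim ((530.9160766601562, -94.7369384765625), 55.944496154785156)
side grip 188 [ 0.5305184  -0.10112798  0.19290122] [-0.48139507  0.87650373] 118.77655563523481 -0.025950036441030288 0.030733885124403146 mid [ 0.52936694 -0.09903145] 0.19743668983698665
 edge y 1 slope 0.0859 at centre -0.1387 21
 edge x 1 slope 0.0287 at centre 0.6134 32
 edge x -1 slope 0.0062 at centre 0.4576 32
 edge y -1 slope -0.0253 at centre -0.1655 22
 rim ((530.2388916015625, -97.00120544433594), 57.06072998046875)
```

```bash
python3 -m pendant '[[[0.3,-0.2,-0.2,0,0,0,0],[0.45,-0.35,-0.2,0,0,0,0],[0.6,-0.45,-0.2,0,0,0,0],[0.6,-0.45,-0.2,0,0,0,0],[0.6,-0.45,-0.2,0,0,0,0],[0.6,-0.45,0,0,0,0,0],[0.6,-0.45,0,0,0,0,0],[0.6,-0.45,0,0,0,0,0],[0.6,-0.45,0,0,0,0,0],[0.6,-0.45,0,0,0,0,0],[0.6,-0.45,0,0,0,0,0],[0.6,-0.45,0,0,0,0,0],[0.6,-0.45,0,0,0,0,0],[0.6,-0.45,0,0,0,0,0],[0.6,-0.45,0,0,0,0,0],[0.6,-0.45,0,0,0,0,0],[0.6,-0.45,0,0,0,0,0],[0.6,-0.45,0,0,0,0,0],[0.6,-0.45,0,0,0,0,0],[0.4,-0.2,0,0,0,0,0]]]' 30; python3 - <<'E'
from cell import arm
o=arm.observe()
for k in("clock","joints","position","ee_rot","force","ft_torque","width"): print(k,o[k])
E
```

```text
clock: 1.77
position: [0.5281, -0.1033, 0.2892]
ee_rot: [-3.087, -0.576, -0.001]
force: [0.5, 0.0, -0.1]
width: 1.001
clock 1.7667
joints [ 0.30584814  0.27985556 -0.26935102  1.70839773  0.07857611  1.16359936
 -1.18655654]
position [ 0.52806481 -0.10327524  0.28919569]
ee_rot [-3.08704535e+00 -5.75912732e-01 -1.21960834e-03]
force [ 0.5485557   0.02665104 -0.09357977]
ft_torque [-0.02081567 -0.0051856  -0.02343457]
width 1.0006244510790216
```

```bash
cat > st.py <<'E'
import sys;from cell import arm;import numpy as np
from scipy.spatial.transform import Rotation as Ro
o=arm.observe();R=Ro.from_rotvec(o["ee_rot"]).as_matrix()
print("clock",o["clock"],"p",o["position"].round(4),"yaw_y",np.degrees(np.arctan2(R[1,1],R[0,1])).round(2),"z",R[:,2].round(4),"q",o["joints"].round(2),"F",o["force"].round(1),"T",o["ft_torque"].round(3),"w",round(o["width"],3))
if len(sys.argv)>3:
    d=np.array([float(a) for a in sys.argv[1:4]])-o["position"]
    print("rows-units tool shift total",(R.T@d/0.04).round(2))
    if len(sys.argv)>4: 
        e=float(sys.argv[4])-np.degrees(np.arctan2(R[1,1],R[0,1])); e=(e+180)%360-180
        print("turn units about tool z",round(-np.radians(e)/0.08,2))
E
python3 -m pendant '[[[0,0,0,0,0,-0.5,0],[0,0,0,0,0,-1,0],[0,0,0,0,0,-1,0],[0,0,0,0,0,-1,0],[0,0,0,0,0,-1,0],[0,0,0,0,0,-1,0],[0,0,0,0,0,-1,0],[0,0,0,0,0,-1,0],[0,0,0,0,0,-1,0],[0,0,0,0,0,-1,0],[0,0,0,0,0,-1,0],[0,0,0,0,0,-1,0],[0,0,0,0,0,-1,0],[0,0,0,0,0,-1,0],[0,0,0,0,0,-1,0],[0,0,0,0,0,-1,0],[0,0,0,0,0,-1,0],[0,0,0,0,0,-1,0],[0,0,0,0,0,-1,0],[0,0,0,0,0,-1,0]]]'
python3 st.py 0.530 -0.0985 0.191 27.4
```

```text
clock: 3.43
position: [0.5269, -0.1072, 0.289]
ee_rot: [1.79, 2.582, -0.001]
force: [0.1, 0.5, -0.1]
width: 1.003
clock 3.4333 p [ 0.5269 -0.1072  0.289 ] yaw_y 20.54 z [-2.e-04 -3.e-04 -1.e+00] q [ 0.52  0.32 -0.55  1.69  0.18  1.18  0.29] F [ 0.1  0.5 -0.1] T [ 0.008 -0.157 -0.019] w 1.003
rows-units tool shift total [0.18 0.15 2.45]
turn units about tool z -1.5
```

```bash
python3 -m pendant '[[[0.09,0.07,0,0,0,-0.75,0],[0.09,0.08,0,0,0,-0.75,0],[0,0,0.2,0,0,0,0],[0,0,0.3,0,0,0,0],[0,0,0.3,0,0,0,0],[0,0,0.3,0,0,0,0],[0,0,0.2,0,0,0,0],[0,0,0,0,0,0,0]]]'
python3 st.py 0.530 -0.0985 0.190 27.4
python3 - <<'E'
from cell import arm
from h import *
for n in("side","top"):
    d=arm.get_image(n); np.savez(n+"1.npz",**d)
    crop(d,*((230,180,430,380) if n=="side" else (340,160,540,320)),3,f"pics/{n}1.png")
E
```

```text
clock: 4.1
position: [0.5288, -0.099, 0.2348]
ee_rot: [-1.638, -2.678, 0.002]
force: [-0.3, -0.4, 0.1]
width: 0.996
clock 4.1 p [ 0.5288 -0.099   0.2348] yaw_y 27.09 z [-3.2e-03  2.0e-04 -1.0e+00] q [ 0.51  0.37 -0.56  1.77  0.22  1.07  0.35] F [-0.3 -0.4  0.1] T [-0.029 -0.078  0.008] w 0.996
rows-units tool shift total [-0.01  0.03  1.12]
turn units about tool z -0.07
```

View pics/side1.png

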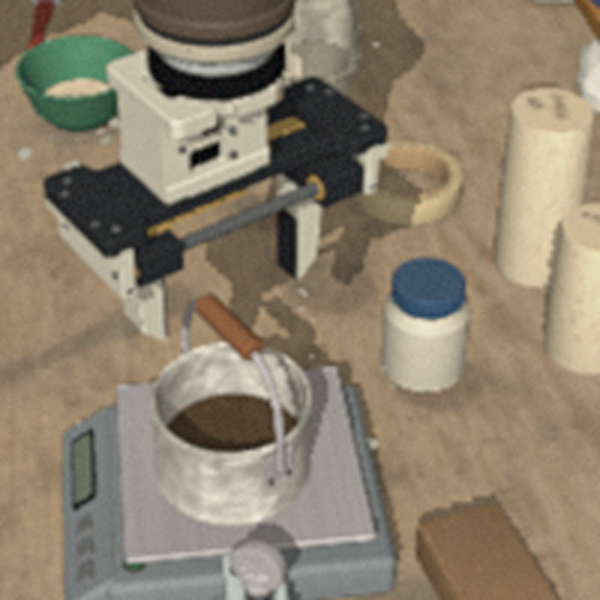

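View pics/top1.png

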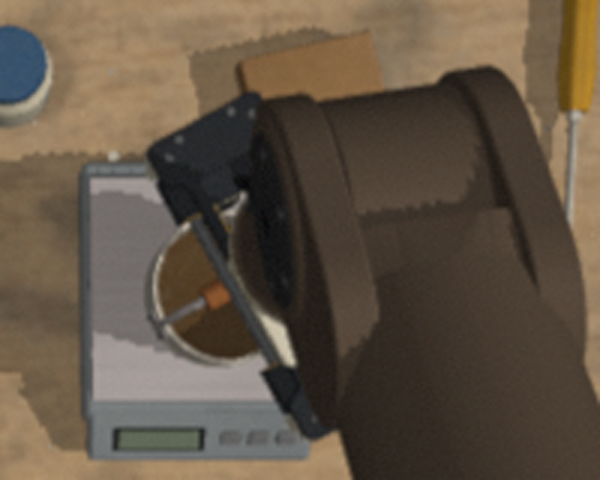

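The side view shows the open fingers either side of the wooden grip (crop about 230,325). The top view agrees, so I'll descend and close.

```bash
python3 -m pendant '[[[0,0.03,0.3,0,0,0,0],[0,0,0.3,0,0,0,0],[0,0,0.3,0,0,0,0],[0,0,0.22,0,0,0,0],[0,0,0,0,0,0,0],[0,0,0,0,0,0,0.5],[0,0,0,0,0,0,1],[0,0,0,0,0,0,1],[0,0,0,0,0,0,1],[0,0,0,0,0,0,1],[0,0,0,0,0,0,1],[0,0,0,0,0,0,1],[0,0,0,0,0,0,1]]]' 45
python3 st.py 0.530 -0.0985 0.190 27.4
```

```text
clock: 5.28
position: [0.5312, -0.0986, 0.192]
ee_rot: [1.638, 2.681, 0.0]
force: [0.2, -0.7, 0.3]
width: 0.472
clock 5.2833 p [ 0.5312 -0.0986  0.192 ] yaw_y 27.15 z [ 1.e-04 -1.e-04 -1.e+00] q [ 0.49  0.41 -0.55  1.82  0.26  0.98  0.31] F [ 0.2 -0.7  0.3] T [ 0.015 -0.127  0.019] w 0.472
rows-units tool shift total [ 0.02 -0.03  0.05]
turn units about tool z -0.05
```

```bash
python3 -m pendant '[[[0,0,0,0,0,0,1],[0,0,0,0,0,0,1],[0,0,0,0,0,0,1],[0,0,0,0,0,0,1],[0,0,0,0,0,0,1],[0,0,0,0,0,0,1],[0,0,0,0,0,0,1],[0,0,0,0,0,0,1]]]' 45
python3 st.py
```

```text
clock: 5.95
position: [0.5315, -0.0984, 0.1921]
ee_rot: [1.637, 2.68, 0.001]
force: [2.7, 1.0, 0.6]
width: 0.16
clock 5.95 p [ 0.5315 -0.0984  0.1921] yaw_y 27.16 z [ 7.e-04  2.e-04 -1.e+00] q [ 0.49  0.41 -0.55  1.82  0.26  0.98  0.31] F [2.7 1.  0.6] T [ 0.284 -0.651 -0.029] w 0.16
```

```bash
python3 -m pendant '[[[0,0,0,0,0,0,1],[0,0,0,0,0,0,1],[0,0,0,0,0,0,1],[0,0,-0.05,0,0,0,1],[0,0,-0.1,0,0,0,1],[0,0,-0.15,0,0,0,1],[0,0,-0.15,0,0,0,1],[0,0,-0.15,0,0,0,1],[0,0,-0.1,0,0,0,1],[0,0,-0.05,0,0,0,1],[0,0,0,0,0,0,1],[0,0,0,0,0,0,1]]]' 45
python3 st.py
python3 - <<'E'
from cell import arm
from h import *
d=arm.get_image("side"); np.savez("side2.npz",**d); crop(d,230,180,430,380,3,"pics/side2.png")
E
```

```text
clock: 6.95
position: [0.5311, -0.0986, 0.222]
ee_rot: [1.638, 2.681, -0.0]
force: [0.0, -0.0, -5.9]
width: 0.158
clock 6.95 p [ 0.5311 -0.0986  0.222 ] yaw_y 27.15 z [ 0.e+00 -1.e-04 -1.e+00] q [ 0.5   0.38 -0.56  1.78  0.23  1.04  0.34] F [ 0.  -0.  -5.9] T [ 0.017 -0.129  0.034] w 0.158
```

View pics/side2.png

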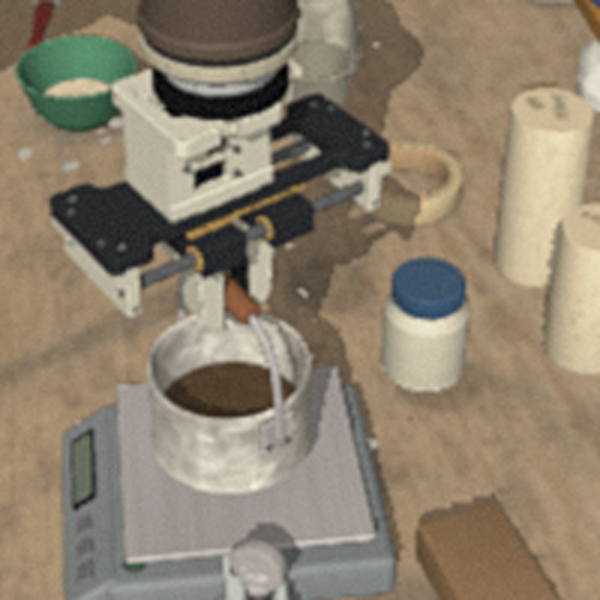

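```bash
python3 st.py 0.535 0.086 0.222
```

```text
clock 7.0 p [ 0.531  -0.0986  0.2217] yaw_y 27.15 z [-4.e-04 -1.e-04 -1.e+00] q [ 0.5   0.38 -0.56  1.78  0.23  1.04  0.34] F [ 0.2 -0.  -6.2] T [-0.042 -0.14  -0.016] w 0.16
rows-units tool shift total [ 4.06  2.2  -0.01]
```

```bash
python3 -m pendant '[[[0.05,0.03,0,0,0,0,1],[0.1,0.05,0,0,0,0,1],[0.15,0.08,0,0,0,0,1],[0.2,0.11,0,0,0,0,1],[0.25,0.14,0,0,0,0,1],[0.25,0.14,0,0,0,0,1],[0.25,0.14,0,0,0,0,1],[0.25,0.14,0,0,0,0,1],[0.25,0.14,0,0,0,0,1],[0.25,0.14,0,0,0,0,1],[0.25,0.14,0,0,0,0,1],[0.25,0.14,0,0,0,0,1],[0.25,0.14,0,0,0,0,1],[0.25,0.14,0,0,0,0,1],[0.25,0.14,0,0,0,0,1],[0.25,0.14,0,0,0,0,1],[0.2,0.11,0,0,0,0,1],[0.15,0.08,0,0,0,0,1],[0.1,0.05,0,0,0,0,1],[0.05,0.03,0,0,0,0,1]]]' 45
python3 st.py 0.535 0.086 0.130
```

```text
clock: 8.67
position: [0.5371, 0.085, 0.2219]
ee_rot: [-1.637, -2.681, 0.0]
force: [0.1, -0.1, -5.0]
width: 0.161
clock 8.6667 p [0.5371 0.085  0.2219] yaw_y 27.19 z [-1.e-04  0.e+00 -1.e+00] q [ 0.19  0.4  -0.6   1.77  0.26  1.05 -0.02] F [ 0.1 -0.1 -5. ] T [ 0.027 -0.042  0.006] w 0.161
rows-units tool shift total [ 0.05 -0.04  2.3 ]
```

```bash
python3 -m pendant '[[[0,0,0.05,0,0,0,1],[0,0,0.1,0,0,0,1],[0,0,0.2,0,0,0,1],[0,0,0.25,0,0,0,1],[0,0,0.25,0,0,0,1],[0,0,0.25,0,0,0,1],[0,0,0.25,0,0,0,1],[0,0,0.25,0,0,0,1],[0,0,0.2,0,0,0,1],[0,0,0.15,0,0,0,1],[0,0,0.1,0,0,0,1],[0,0,0.05,0,0,0,1],[0,0,0.05,0,0,0,1],[0,0,0,0,0,0,1],[0,0,0,0,0,0,1]]]' 45
python3 st.py 0.535 0.086 0.130
```

```text
clock: 9.92
position: [0.5374, 0.0844, 0.1362]
ee_rot: [1.638, 2.68, 0.001]
force: [-1.0, 0.5, -5.7]
width: 0.158
clock 9.9167 p [0.5374 0.0844 0.1362] yaw_y 27.15 z [ 5.e-04  0.e+00 -1.e+00] q [ 0.16  0.49 -0.56  1.87  0.34  0.87 -0.1 ] F [-1.   0.5 -5.7] T [-0.025 -0.091 -0.008] w 0.158
rows-units tool shift total [ 0.06 -0.03  0.16]
```

```bash
python3 -m pendant '[[[0,0,0.05,0,0,0,1],[0,0,0.05,0,0,0,1],[0,0,0.02,0,0,0,1],[0,0,0,0,0,0,1],[0,0,0,0,0,0,1]]]' 45
python3 st.py 0.535 0.086 0.129
```

```text
clock: 10.33
position: [0.5371, 0.0843, 0.1311]
ee_rot: [-1.638, -2.681, 0.0]
force: [0.5, -0.7, -5.2]
width: 0.162
clock 10.3333 p [0.5371 0.0843 0.1311] yaw_y 27.16 z [-1.e-04 -1.e-04 -1.e+00] q [ 0.15  0.5  -0.56  1.87  0.34  0.86 -0.1 ] F [ 0.5 -0.7 -5.2] T [-0.005 -0.151  0.03 ] w 0.162
rows-units tool shift total [ 0.06 -0.03  0.05]
```

```bash
python3 -m pendant '[[[0,0,0.02,0,0,0,1],[0,0,0.02,0,0,0,1],[0,0,0.02,0,0,0,1],[0,0,0,0,0,0,1],[0,0,0,0,0,0,1]]]' 45
python3 st.py 0.535 0.086 0.129
```

```text
clock: 10.75
position: [0.5374, 0.0844, 0.1289]
ee_rot: [1.638, 2.681, 0.001]
force: [0.2, -0.3, -3.6]
width: 0.16
clock 10.75 p [0.5374 0.0844 0.1289] yaw_y 27.16 z [ 6.e-04  1.e-04 -1.e+00] q [ 0.15  0.5  -0.56  1.88  0.34  0.86 -0.1 ] F [ 0.2 -0.3 -3.6] T [ 0.039 -0.246 -0.02 ] w 0.16
rows-units tool shift total [ 0.06 -0.04 -0.  ]
```

```bash
python3 -m pendant '[[[0,0,0.02,0,0,0,1],[0,0,0.01,0,0,0,1],[0,0,0,0,0,0,1],[0,0,0,0,0,0,1]]]' 45
python3 st.py 0.535 0.086 0.129
```

```text
clock: 11.08
position: [0.538, 0.0846, 0.1286]
ee_rot: [1.637, 2.679, 0.002]
force: [0.3, -0.2, 6.4]
width: 0.161
clock 11.0833 p [0.538  0.0846 0.1286] yaw_y 27.15 z [ 2.1e-03  1.0e-04 -1.0e+00] q [ 0.15  0.5  -0.56  1.88  0.34  0.86 -0.1 ] F [ 0.3 -0.2  6.4] T [-0.174  0.099  0.017] w 0.161
rows-units tool shift total [ 0.07 -0.05 -0.01]
```

Seated on the bench (the force went from −5 to +6 N). I'll open slowly.

```bash
python3 -m pendant '[[[0,0,-0.01,0,0,0,0.82],[0,0,0,0,0,0,0.78],[0,0,0,0,0,0,0.7],[0,0,0,0,0,0,0.6],[0,0,0,0,0,0,0.5],[0,0,0,0,0,0,0.4],[0,0,0,0,0,0,0.3],[0,0,0,0,0,0,0.3],[0,0,0,0,0,0,0.3]]]' 45
python3 st.py 0.535 0.086 0.20
python3 - <<'E'
from cell import arm
from h import *
d=arm.get_image("side"); crop(d,230,150,430,350,3,"pics/side3.png")
E
```

```text
clock: 11.83
position: [0.5372, 0.0843, 0.1279]
ee_rot: [-1.638, -2.681, 0.0]
force: [-0.6, 0.2, -0.0]
width: 0.675
clock 11.8333 p [0.5372 0.0843 0.1279] yaw_y 27.15 z [-1.e-04 -1.e-04 -1.e+00] q [ 0.15  0.5  -0.56  1.88  0.34  0.86 -0.1 ] F [-0.6  0.2 -0. ] T [ 0.014 -0.14  -0.02 ] w 0.675
rows-units tool shift total [ 0.06 -0.03 -1.8 ]
```

View pics/side3.png

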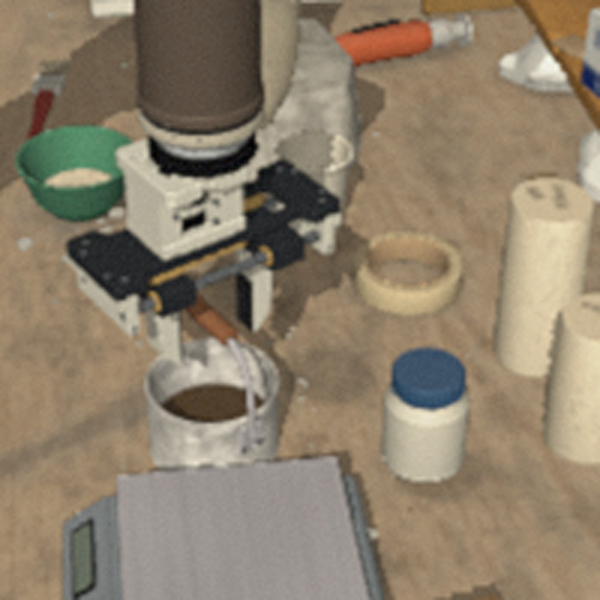

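```bash
python3 -m pendant '[[[0,0,-0.1,0,0,0,0.3],[0,0,-0.2,0,0,0,0.3],[0,0,-0.3,0,0,0,0.3],[0,0,-0.4,0,0,0,0.3],[0,0,-0.4,0,0,0,0.3],[0,0,-0.4,0,0,0,0.3],[0,0,-0.4,0,0,0,0.3],[0,0,-0.3,0,0,0,0.3],[0,0,-0.2,0,0,0,0.3]]]' 
python3 st.py 0.5325 -0.2055 0.23 59.7
python3 - <<'E'
from cell import arm
from h import *
for n in("top","side"):
    d=arm.get_image(n); np.savez(n+"3.npz",**d); C=cloud(d)
    P=C.reshape(-1,3)
    k=P[(P[:,2]>.075)&(P[:,2]<.118)&(P[:,0]>.49)&(P[:,0]<.58)&(P[:,1]>-.24)&(P[:,1]<-.17)]
    print(n,len(k)); 
    if len(k)>10:
        c=k[:,:2]-k[:,:2].mean(0);w,v=np.linalg.eigh(c.T@c);print(k.mean(0),v[:,1],np.degrees(np.arctan2(v[1,1],v[0,1])),k.min(0),k.max(0))
        r=cv2.minAreaRect((k[:,:2]*1000).astype(np.float32));print(r)
crop(load("top3.npz"),340,160,540,320,4,"pics/top3.png")
E
```

```text
clock: 12.63
position: [0.5378, 0.0847, 0.2386]
ee_rot: [1.636, 2.679, 0.003]
force: [0.6, -0.1, -0.6]
width: 0.705
clock 12.6333 p [0.5378 0.0847 0.2386] yaw_y 27.17 z [ 2.8e-03  5.0e-04 -1.0e+00] q [ 0.2   0.38 -0.61  1.75  0.24  1.08 -0.01] F [ 0.6 -0.1 -0.6] T [-0.021 -0.114 -0.032] w 0.705
rows-units tool shift total [-6.4  -3.43  0.21]
turn units about tool z -7.1
top 122
[ 0.53202029 -0.20267365  0.10124999] [-0.86065317  0.50919163] 149.3900000730451 [ 0.51668688 -0.21579918  0.07519356] [ 0.54810203 -0.19250896  0.11706035]
((533.6473388671875, -203.15211486816406), (14.67294979095459, 34.59791946411133), 56.1014289855957)
side 263
[ 0.53290152 -0.20779455  0.09585863] [-0.87543734  0.48333163] 151.0967767417513 [ 0.51752419 -0.21785755  0.07502425] [ 0.54892226 -0.19293357  0.11269095]
((533.2777709960938, -205.77786254882812), (13.82100772857666, 34.42227554321289), 54.36049270629883)
```

View pics/top3.png

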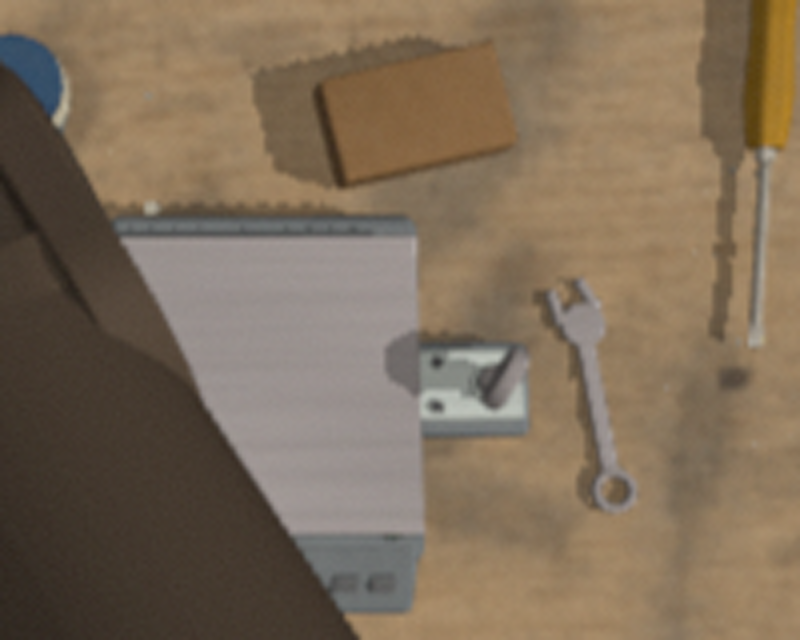

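```bash
python3 -m pendant '[[[-0.15,-0.08,0,0,0,0,0.2],[-0.3,-0.16,0,0,0,0,0.2],[-0.35,-0.19,0,0,0,0,0.2],[-0.35,-0.19,0,0,0,0,0.2],[-0.35,-0.19,0,0,0,0,0.2],[-0.35,-0.19,0,0,0,0,0.2],[-0.35,-0.19,0,0,0,0,0.2],[-0.35,-0.19,0,0,0,0,0.2],[-0.35,-0.19,0,0,0,0,0.2],[-0.35,-0.19,0,0,0,0,0.2],[-0.35,-0.19,0,0,0,0,0.2],[-0.35,-0.19,0,0,0,0,0.2],[-0.35,-0.19,0,0,0,0,0.2],[-0.35,-0.19,0,0,0,0,0.2],[-0.35,-0.19,0,0,0,0,0.2],[-0.35,-0.19,0,0,0,0,0.2],[-0.35,-0.19,0,0,0,0,0.2],[-0.35,-0.19,0,0,0,0,0.2],[-0.25,-0.13,0,0,0,0,0.2],[-0.1,-0.06,0,0,0,0,0.2]]]'
python3 -m pendant '[[[0,0,0,0,0,-0.6,0.2],[0,0,0,0,0,-1,0.2],[0,0,0,0,0,-1,0.2],[0,0,0,0,0,-1,0.2],[0,0,0,0,0,-1,0.2],[0,0,0,0,0,-1,0.2],[0,0,0,0,0,-1,0.2],[0,0,0,0,0,-0.5,0.2],[0,0,0,0,0,0,0.2]]]'
python3 st.py 0.5327 -0.205 0.099 60.2
python3 - <<'E'
from h import *
from scipy.optimize import least_squares
for n in("top3","side3","top1","side2"):
    d=load(n+".npz");C=cloud(d)
    g=d["img"].astype(int)
    m=(C[...,2]>.055)&(C[...,2]<.07)&(C[...,0]>.4)&(C[...,0]<.66)&(C[...,1]>-.18)&(C[...,1]<.03)
    m=cv2.morphologyEx(m.astype(np.uint8),cv2.MORPH_OPEN,np.ones((3,3)))
    pts=C[m>0][:,:2]
    def edge(ax,side,rng):
        e=[]
        for a in rng:
            q=pts[abs(pts[:,1-ax]-a)<.0025]
            if len(q)>8: e.append((a,np.percentile(q[:,ax],97 if side>0 else 3)))
        e=np.array(e)
        if len(e)<8: return None
        f=np.polyfit(e[:,0],e[:,1],1)
        for _ in range(4):
            r=abs(np.polyval(f,e[:,0])-e[:,1]);k=r<=max(.0012,1.5*np.median(r));f=np.polyfit(e[k,0],e[k,1],1)
        return f[0].round(4),k.sum(),r[k].max().round(4)
    print(n,"back",edge(0,1,np.arange(-.155,-.02,.003)),"front",edge(0,-1,np.arange(-.155,-.02,.003)),"left",edge(1,1,np.arange(.47,.6,.003)),"right",edge(1,-1,np.arange(.47,.6,.003)))
E
```

```text
clock: 14.4
position: [0.5296, -0.2093, 0.235]
ee_rot: [-1.641, -2.678, 0.002]
force: [-0.2, -0.1, 0.5]
width: 0.799
clock: 15.15
position: [0.5303, -0.2062, 0.2355]
ee_rot: [-0.817, -3.033, -0.001]
force: [0.8, 0.7, -0.2]
width: 0.802
clock 15.15 p [ 0.5303 -0.2062  0.2355] yaw_y 59.85 z [-7.e-04  7.e-04 -1.e+00] q [ 0.74  0.44 -0.65  1.69  0.29  1.11  1.05] F [ 0.8  0.7 -0.2] T [ 0.036 -0.092 -0.032] w 0.802
rows-units tool shift total [-0.04  0.06  3.41]
turn units about tool z -0.08
top3 back (np.float64(0.0311), np.int64(34), np.float64(0.0011)) front (np.float64(0.7356), np.int64(35), np.float64(0.0218)) left (np.float64(0.4788), np.int64(29), np.float64(0.0017)) right (np.float64(-0.0011), np.int64(33), np.float64(0.0011))
side3 back (np.float64(0.0178), np.int64(31), np.float64(0.0014)) front (np.float64(0.0185), np.int64(31), np.float64(0.0012)) left (np.float64(-0.0278), np.int64(30), np.float64(0.0012)) right (np.float64(-0.0233), np.int64(29), np.float64(0.0012))
top1 back (np.float64(1.6336), np.int64(25), np.float64(0.0232)) front (np.float64(0.0743), np.int64(27), np.float64(0.0011)) left (np.float64(-0.0257), np.int64(39), np.float64(0.0011)) right (np.float64(-0.2204), np.int64(29), np.float64(0.0071))
side2 back (np.float64(0.0564), np.int64(31), np.float64(0.0012)) front (np.float64(-0.0136), np.int64(31), np.float64(0.0012)) left (np.float64(0.1066), np.int64(26), np.float64(0.0093)) right (np.float64(-0.0256), np.int64(29), np.float64(0.0012))
```

```bash
python3 -m pendant '[[[-0.02,0.03,0.2,0,0,-0.08,0.3],[-0.02,0.03,0.3,0,0,0,0.3],[0,0,0.4,0,0,0,0.4],[0,0,0.4,0,0,0,0.4],[0,0,0.3,0,0,0,0.4],[0,0,0.2,0,0,0,0.4],[0,0,0.1,0,0,0,0.4],[0,0,0,0,0,0,0.4]]]'
python3 st.py 0.5327 -0.205 0.101 60.2
python3 - <<'E'
from cell import arm
from h import *
d=arm.get_image("side"); crop(d,250,280,400,420,4,"pics/side4.png")
E
```

```text
clock: 15.82
position: [0.5327, -0.2053, 0.1589]
ee_rot: [-0.811, -3.034, -0.0]
force: [0.1, 0.1, 0.3]
width: 0.598
clock 15.8167 p [ 0.5327 -0.2053  0.1589] yaw_y 60.06 z [-1.4e-03  6.0e-04 -1.0e+00] q [ 0.71  0.52 -0.62  1.78  0.36  0.96  1.  ] F [0.1 0.1 0.3] T [ 0.034 -0.145 -0.008] w 0.598
rows-units tool shift total [0.   0.01 1.45]
turn units about tool z -0.03
```

View pics/side4.png

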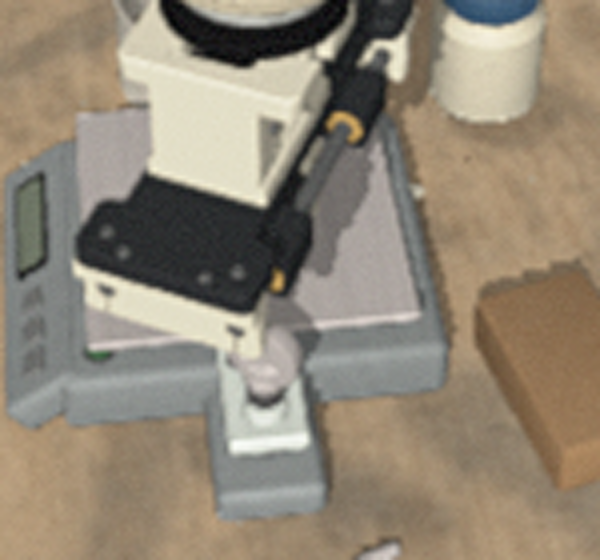

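```bash
python3 -m pendant '[[[0,0,0.2,0,0,0,0.4],[0,0,0.3,0,0,0,0.4],[0,0,0.35,0,0,0,0.4],[0,0,0.3,0,0,0,0.4],[0,0,0.2,0,0,0,0.4],[0,0,0.1,0,0,0,0.4],[0,0,0,0,0,0,0.4],[0,0,0,0,0,0,0.7],[0,0,0,0,0,0,1],[0,0,0,0,0,0,1],[0,0,0,0,0,0,1],[0,0,0,0,0,0,1],[0,0,0,0,0,0,1],[0,0,0,0,0,0,1],[0,0,0,0,0,0,1],[0,0,0,0,0,0,1],[0,0,0,0,0,0,1]]]' 25
python3 st.py 0.5327 -0.205 0.101 60.2
```

```text
clock: 17.28
position: [0.5336, -0.2047, 0.1021]
ee_rot: [0.81, 3.035, 0.002]
force: [1.9, 4.3, 1.0]
width: 0.103
clock 17.2833 p [ 0.5336 -0.2047  0.1021] yaw_y 60.11 z [ 9.e-04  8.e-04 -1.e+00] q [ 0.68  0.58 -0.58  1.83  0.41  0.85  0.95] F [1.9 4.3 1. ] T [ 0.895 -0.492 -0.007] w 0.103
rows-units tool shift total [ 0.02 -0.02  0.03]
turn units about tool z -0.02
```

```bash
python3 -m pendant '[[[0,0.015,0,0,0,0,1],[0,0,0,0,0,0.3,1],[0,0,0,0,0,0.6,1],[0,0,0,0,0,0.6,1],[0,0,0,0,0,0.6,1],[0,0,0,0,0,0.6,1],[0,0,0,0,0,0.6,1],[0,0,0,0,0,0.6,1],[0,0,0,0,0,0.3,1]]]' 25
python3 st.py 0.533 -0.205 0.101 60.2
```

```text
clock: 18.03
position: [0.5337, -0.2045, 0.1021]
ee_rot: [1.312, 2.854, 0.001]
force: [1.5, 6.2, 0.4]
width: 0.102
clock 18.0333 p [ 0.5337 -0.2045  0.1021] yaw_y 40.64 z [ 6.e-04  3.e-04 -1.e+00] q [ 0.62  0.56 -0.49  1.83  0.35  0.83  0.66] F [1.5 6.2 0.4] T [ 1.015 -0.557  0.099] w 0.102
rows-units tool shift total [ 0.   -0.02  0.03]
turn units about tool z -4.27
```

```bash
python3 -m pendant '[[[0.015,0.025,0,0,0,0,1],[0,0,0,0,0,0.3,1],[0,0,0,0,0,0.7,1],[0,0,0,0,0,0.8,1],[0,0,0,0,0,0.8,1],[0,0,0,0,0,0.8,1],[0,0,0,0,0,0.8,1],[0,0,0,0,0,0.8,1],[0,0,0,0,0,0.8,1],[0,0,0,0,0,0.8,1],[0,0,0,0,0,0.3,1],[0,0,0,0,0,0,1]]]' 25
python3 st.py 0.533 -0.205 0.101 60.2
```

```text
clock: 19.03
position: [0.5341, -0.2042, 0.102]
ee_rot: [2.037, 2.391, 0.0]
force: [4.0, 0.9, -0.9]
width: 0.105
clock 19.0333 p [ 0.5341 -0.2042  0.102 ] yaw_y 9.15 z [ 6.e-04 -5.e-04 -1.e+00] q [ 0.52  0.54 -0.35  1.84  0.25  0.8   0.2 ] F [ 4.   0.9 -0.9] T [ 0.267 -0.815 -0.004] w 0.105
rows-units tool shift total [-0.02 -0.03  0.02]
turn units about tool z -11.14
```

```bash
python3 -m pendant '[[[0,0.01,0,0,0,0.4,1],[0,0,0,0,0,0.8,1],[0,0,0,0,0,0.8,1],[0,0,0,0,0,0.8,1],[0,0,0,0,0,0.8,1],[0,0,0,0,0,0.8,1],[0,0,0,0,0,0.8,1],[0,0,0,0,0,0.8,1],[0,0,0,0,0,0.8,1],[0,0,0,0,0,0.8,1],[0,0,0,0,0,0.8,1],[0,0,0,0,0,0.8,1],[0,0,0,0,0,0.8,1],[0,0,0,0,0,0.8,1],[0,0,0,0,0,0.8,1],[0,0,0,0,0,0.8,1],[0,0,0,0,0,0.8,1],[0,0,0,0,0,0.4,1],[0,0,0,0,0,0,1]]]' 25
python3 st.py 0.533 -0.205 0.101 -91.27
```

```text
clock: 20.62
position: [0.5347, -0.2045, 0.1018]
ee_rot: [2.98, 0.992, 0.001]
force: [5.1, -0.8, -3.9]
width: 0.107
clock 20.6167 p [ 0.5347 -0.2045  0.1018] yaw_y -53.19 z [ 9.e-04 -8.e-04 -1.e+00] q [ 0.32  0.51 -0.06  1.86  0.05  0.77 -0.7 ] F [ 5.1 -0.8 -3.9] T [-0.019 -1.127 -0.009] w 0.107
rows-units tool shift total [-0.04 -0.01  0.02]
turn units about tool z 8.31
```

```bash
python3 -m pendant '[[[0.01,0.01,0.01,0,0,0.3,1],[0,0,0,0,0,0.6,1],[0,0,0,0,0,0.7,1],[0,0,0,0,0,0.7,1],[0,0,0,0,0,0.7,1],[0,0,0,0,0,0.7,1],[0,0,0,0,0,0.7,1],[0,0,0,0,0,0.7,1],[0,0,0,0,0,0.5,1],[0,0,0,0,0,0.3,1]]]' 25
python3 st.py 0.533 -0.205 0.101 -91.27
```

```text
clock: 21.45
position: [0.5349, -0.2047, 0.1017]
ee_rot: [3.129, 0.265, 0.001]
force: [3.8, -1.8, -0.5]
width: 0.107
clock 21.45 p [ 0.5349 -0.2047  0.1017] yaw_y -80.32 z [ 5.e-04 -9.e-04 -1.e+00] q [ 0.23  0.51  0.06  1.87 -0.04  0.76 -1.09] F [ 3.8 -1.8 -0.5] T [-0.322 -0.634  0.027] w 0.107
rows-units tool shift total [-0.05 -0.    0.02]
turn units about tool z 2.39
```

```bash
python3 -m pendant '[[[0,0,0,0,0,0.3,1],[0,0,0,0,0,0.3,1],[0,0,0,0,0,0.3,1],[0,0,0,0,0,0.3,1]]]' 25
python3 st.py
python3 -m pendant '[[[0,0,0,0,0,0.3,1],[0,0,0,0,0,0.3,1]]]' 25
python3 st.py
```

```text
clock: 21.78
position: [0.5348, -0.2047, 0.1016]
ee_rot: [3.139, 0.114, 0.001]
force: [4.0, -4.1, -1.2]
width: 0.107
clock 21.7833 p [ 0.5348 -0.2047  0.1016] yaw_y -85.83 z [ 5.e-04 -9.e-04 -1.e+00] q [ 0.21  0.51  0.09  1.87 -0.06  0.76 -1.17] F [ 4.  -4.1 -1.2] T [-0.781 -0.758  0.055] w 0.107
clock: 21.95
position: [0.5348, -0.2048, 0.1016]
ee_rot: [3.14, 0.039, 0.001]
force: [2.2, -4.2, -1.0]
width: 0.111
clock 21.95 p [ 0.5348 -0.2048  0.1016] yaw_y -88.59 z [ 6.e-04 -9.e-04 -1.e+00] q [ 0.2   0.51  0.1   1.87 -0.07  0.76 -1.21] F [ 2.2 -4.2 -1. ] T [-0.832 -0.744  0.037] w 0.111
```

```bash
python3 -m pendant '[[[0,0,0,0,0,0.3,1],[0,0,0,0,0,0.1,1]]]' 25
python3 st.py
python3 -m pendant '[[[0,0,0,0,0,0.3,1],[0,0,0,0,0,0.1,1]]]' 25
python3 st.py
```

```text
clock: 22.12
position: [0.5348, -0.2048, 0.1016]
ee_rot: [3.141, -0.012, 0.001]
force: [3.6, -3.9, -1.0]
width: 0.107
clock 22.1167 p [ 0.5348 -0.2048  0.1016] yaw_y -90.43 z [ 5.e-04 -1.e-03 -1.e+00] q [ 0.19  0.51  0.11  1.87 -0.08  0.76 -1.23] F [ 3.6 -3.9 -1. ] T [-0.933 -0.734  0.035] w 0.107
clock: 22.28
position: [0.5349, -0.2048, 0.1017]
ee_rot: [3.14, -0.061, 0.001]
force: [3.4, -4.5, -1.0]
width: 0.107
clock 22.2833 p [ 0.5349 -0.2048  0.1017] yaw_y -92.22 z [ 5.0e-04 -1.1e-03 -1.0e+00] q [ 0.19  0.51  0.12  1.87 -0.08  0.76 -1.26] F [ 3.4 -4.5 -1. ] T [-0.851 -0.753  0.404] w 0.107
```

```bash
python3 -m pendant '[[[0,0,0,0,0,0.2,1],[0,0,0,0,0,0,1]]]' 25
python3 st.py
python3 -m pendant '[[[0,0,0,0,0,0.15,1],[0,0,0,0,0,0,1]]]' 25
python3 st.py
```

```text
clock: 22.45
position: [0.5348, -0.2048, 0.1017]
ee_rot: [3.139, -0.085, 0.001]
force: [3.3, -4.3, -0.7]
width: 0.108
clock 22.45 p [ 0.5348 -0.2048  0.1017] yaw_y -93.1 z [ 4.0e-04 -1.2e-03 -1.0e+00] q [ 0.18  0.51  0.12  1.87 -0.09  0.76 -1.27] F [ 3.3 -4.3 -0.7] T [-0.892 -0.674  0.529] w 0.108
clock: 22.62
position: [0.5348, -0.2048, 0.1016]
ee_rot: [3.139, -0.103, 0.0]
force: [3.9, -4.6, -1.3]
width: 0.111
clock 22.6167 p [ 0.5348 -0.2048  0.1016] yaw_y -93.76 z [ 3.0e-04 -1.2e-03 -1.0e+00] q [ 0.18  0.51  0.13  1.87 -0.09  0.76 -1.28] F [ 3.9 -4.6 -1.3] T [-0.952 -0.623  0.565] w 0.111
```

```bash
python3 -m pendant '[[[0.01,0.01,0,0,0,-0.3,1],[0,0,0,0,0,-0.7,1],[0,0,0,0,0,-0.9,1],[0,0,0,0,0,-1,1],[0,0,0,0,0,-1,1],[0,0,0,0,0,-1,1],[0,0,0,0,0,-1,1],[0,0,0,0,0,-1,1],[0,0,0,0,0,-1,1],[0,0,0,0,0,-1,1],[0,0,0,0,0,-1,1],[0,0,0,0,0,-1,1],[0,0,0,0,0,-1,1],[0,0,0,0,0,-1,1],[0,0,0,0,0,-1,1],[0,0,0,0,0,-1,1],[0,0,0,0,0,-1,1],[0,0,0,0,0,-1,1],[0,0,0,0,0,-1,1],[0,0,0,0,0,-0.6,1]]]' 25
python3 -m pendant '[[[0,0,0,0,0,-0.3,1],[0,0,0,0,0,0,1],[0,0,0,0,0,0,1]]]' 25
python3 st.py 0 0 0 -1.0
```

```text
clock: 24.28
position: [0.5344, -0.2043, 0.1018]
ee_rot: [-2.382, -2.046, 0.001]
force: [-1.0, 0.2, 5.7]
width: 0.107
clock: 24.53
position: [0.5344, -0.2043, 0.1018]
ee_rot: [-2.362, -2.07, 0.001]
force: [-0.2, -0.3, 6.8]
width: 0.107
clock 24.5333 p [ 0.5344 -0.2043  0.1018] yaw_y -7.53 z [-1.2e-03  1.0e-04 -1.0e+00] q [ 0.47  0.53 -0.28  1.84  0.2   0.79 -0.04] F [-0.2 -0.3  6.8] T [-0.225 -0.008  0.059] w 0.107
rows-units tool shift total [  3.31 -13.91   2.56]
turn units about tool z -1.43
```

```bash
python3 -m pendant '[[[0,0,-0.01,0,0,-0.4,1],[0,0,-0.01,0,0,-0.6,1],[0,0,0,0,0,-0.4,1],[0,0,0,0,0,0,1],[0,0,0,0,0,0,1],[0,0,0,0,0,0,1]]]' 25
python3 st.py 0 0 0 -1.0
python3 - <<'E'
from cell import arm
from h import *
for n in("top","side"):
    d=arm.get_image(n); np.savez(n+"5.npz",**d); P=cloud(d).reshape(-1,3)
    crop(d,*((350,160,540,320) if n=="top" else (250,260,400,400)),4,f"pics/{n}5.png")
E
```

```text
clock: 25.03
position: [0.5343, -0.2043, 0.102]
ee_rot: [-2.244, -2.197, 0.001]
force: [-0.6, -0.7, -2.3]
width: 0.104
clock 25.0333 p [ 0.5343 -0.2043  0.102 ] yaw_y -1.19 z [-1.5e-03  3.0e-04 -1.0e+00] q [ 0.49  0.53 -0.31  1.84  0.22  0.8   0.05] F [-0.6 -0.7 -2.3] T [-0.293 -0.224  0.037] w 0.104
rows-units tool shift total [  4.83 -13.46   2.57]
turn units about tool z -0.04
```

View pics/side5.png

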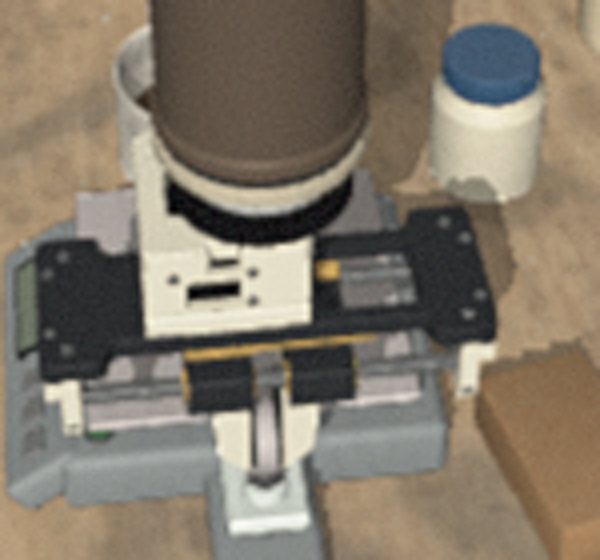

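View pics/top5.png

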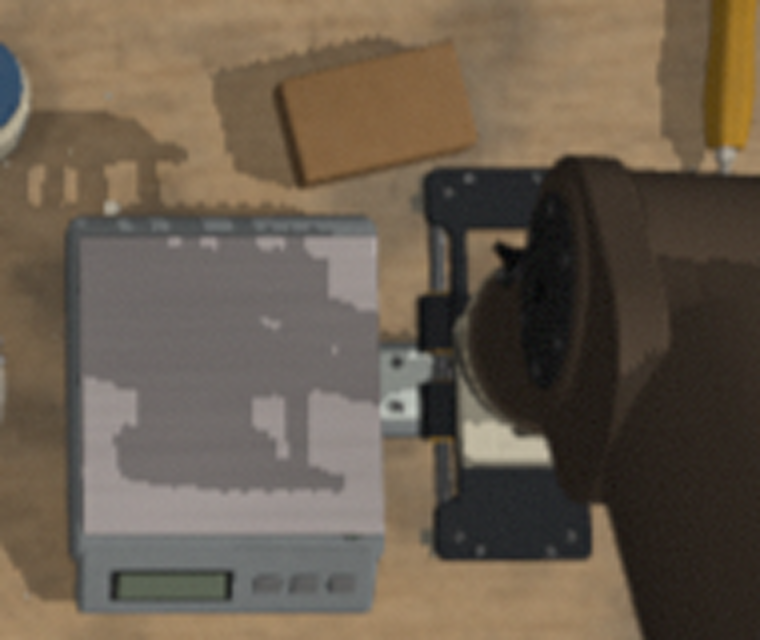

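```bash
python3 - <<'E'
from h import *
d=load("side5.npz"); crop(d,180,130,480,440,1.9,"pics/side6.png")
for n in("top","side"):
    P=cloud(load(n+"5.npz")).reshape(-1,3)
    k=P[(P[:,0]>.46)&(P[:,0]<.61)&(P[:,1]>.015)&(P[:,1]<.16)&(P[:,2]>.05)&(P[:,2]<.145)]
    h=k[k[:,2]>.11]; r=k[(k[:,2]>.06)&(k[:,2]<.07)]
    print(n,len(k),"handle",h.mean(0) if len(h) else None,"max",h[:,2].max() if len(h) else None, "rim",cv2.minEnclosingCircle((r[:,:2]*1000).astype(np.float32)) if len(r)>5 else None)
    def obj(nm,b,zl,D):
        C=cloud(load(n+D+".npz")).reshape(-1,3);q=C[(C[:,0]>b[0])&(C[:,0]<b[1])&(C[:,1]>b[2])&(C[:,1]<b[3])&(C[:,2]>zl)&(C[:,2]<.12)];return len(q),np.median(q,0).round(4) if len(q) else None
    for nm,b,zl in(("jar",(.64,.74,.0,.1),.08),("block",(.64,.75,-.25,-.11),.025),("spanner",(.45,.6,-.33,-.235),.004),("cup",(.6,.74,.35,.46),.06)):
        print(n,nm,obj(nm,b,zl,"0"),obj(nm,b,zl,"5"))
E
```

```text
top 549 handle [0.53523109 0.08567962 0.12990294] max 0.13969412841247955 rim ((533.9796142578125, 86.26942443847656), 54.88116455078125)
top jar (529, array([0.6949, 0.0472, 0.0889])) (532, array([0.6949, 0.0472, 0.0889]))
top block (1217, array([ 0.6856, -0.1786,  0.0334])) (1215, array([ 0.6859, -0.1783,  0.0337]))
top spanner (649, array([ 0.5311, -0.2764,  0.0061])) (8, array([ 0.4578, -0.2944,  0.0055]))
top cup (0, None) (0, None)
side 114 handle None max None rim ((505.03173828125, 91.47462463378906), 45.03352355957031)
side jar (361, array([0.6957, 0.0426, 0.0878])) (353, array([0.6956, 0.0446, 0.0878]))
side block (1354, array([ 0.6866, -0.1844,  0.0324])) (1343, array([ 0.6868, -0.1843,  0.0324]))
side spanner (468, array([ 0.5395, -0.2746,  0.0064])) (460, array([ 0.5411, -0.2747,  0.0062]))
side cup (533, array([0.6438, 0.4131, 0.0821])) (0, None)
```

View pics/side6.png

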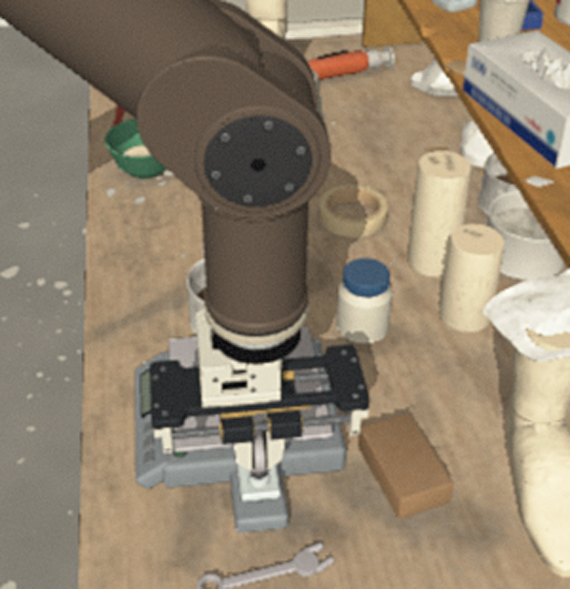

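The tin stands upright at about (0.535, 0.086), and the jar, block and spanner haven't moved. The cup is hidden behind the arm in this view. I'll hand it in with the grip held.

```bash
python3 st.py; python3 -c "
from cell import arm
print(arm.sign_off())"
```

```text
clock 25.1333 p [ 0.5343 -0.2043  0.102 ] yaw_y -1.17 z [-1.5e-03  2.0e-04 -1.0e+00] q [ 0.49  0.53 -0.31  1.84  0.22  0.8   0.05] F [-0.4 -1.4 -2.6] T [-0.339 -0.077  0.052] w 0.107
the job is handed in; nothing more can be done
None
```

The job is done and handed in at 25.1 s of the 61 s allowed; no verdict was reported.

- **Tin:** I lifted it by its handle and lowered it until it touched the bench. It stands upright about 173 mm left of the scale's centre, at roughly (0.535, 0.086).
- **Thumbscrew:** I turned it clockwise in one grip until the torque jumped from 0.04 to 0.57 N m. The jump came near a tool angle of −91°, which matches the seated angle estimated from the images. I then backed it off to −1.2°, about a quarter turn, and it is still gripped with 25 N.
- **Other objects:** the last images put the jar, sanding block and spanner where they started, within 2 mm.

**Not confirmed:**
- **Screw angle:** the jaws turned about 2.5° past the seat while pressing against it. I took this as give in the grip rather than slip, so the screw could be a degree or two off a quarter turn. The final pictures show the head edge-on as expected, but I could not measure its angle directly.
- **White cup:** it was hidden behind the arm in the last images, so I could not re-check it. The gripper and tin never went near it.

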